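# Make up the spice-tin tray and the candle tray

## Robot

A 6-joint arm with a two-finger parallel gripper is mounted at the origin on a cart in front of the work surface, level with it; the furniture and walls round the work are solid. World frame = base frame: x ahead of the robot, y to its left, z up, the work surface at z = 0. Lengths are in m, angles in rad, forces in N, time in s.
With the tool pointing down it reaches from about 0.3 to 0.775 m from the base axis. Payload 14.6 kg.
Tool frame: the origin (TCP) lies at the very end of the fingers, on their centre line; the grasp point (between the pads) lies 19 mm behind it; z points along the fingers, y is the line along which they close (so a half turn about z gives the same grasp; the last joint's range is limited). The gripper opens to 94 mm and grips with 3 to 60 N. Pads are 16 mm wide; open, the fingers measure 119 mm over their backs; the gripper's body (75 mm by 177 mm) begins 78 mm behind the grasp point.
Start: joints at [1.075, 0.3, 1.521, -0, 1.321, -0.067], TCP at [0.229, 0.5, 0.205] pointing down, gripper open.
Joint ranges: [-3.03, 3.03], [-0.79, 2.21], [0.23, 2.52], [-1.04, 4.18], [0, 3.07], [-2.55, 2.55]. Speed limits (rad/s): [2.22, 2.22, 2.57, 3.14, 3.14, 3.14].

## Interface

Orientations are given as [roll, pitch, yaw] about the fixed x, y, z axes, in that order (R = Rz(yaw) Ry(pitch) Rx(roll)).
In Python, from station import ctrl, camera, camera_info, finder gives the robot as it stands.
- The arm moves only by the tool carry_out, never from a script. Its argument "motion" is a list of rows, each a list of 2 entries, a list of its own where there are three numbers: the shift along the tool's x, y, z as a fraction of full scale, then the turn about the tool's z as a fraction of full scale. A call has 1 to 12 rows; each row is the pose to reach, as a shift and turn from the pose commanded when the call began, along the tool's axes at that moment, turning the shorter way round; what a row does not reach only later rows make up. Full scale, the value 1, is 200 mm for a shift and 360 degrees for a turn. A row lasts 1/10 s, in which the tool goes at most 50 mm and 8.59 degrees, less where a joint would pass 70% of its speed; a pose out of reach is approached as far as the arm can. A call with a number of a shift or a turn outside -1 to 1 is refused whole. A call with a gripper value outside its range is refused whole. "hand" is the closure, from -1 (fully open) to 1 (shut), set as the call begins (left out, the last holds). The fingers move at their own pace and stop on an object; "force" is the grip in N (left out, the last holds). Time passes only in rows, so rows that repeat a pose let the fingers close. It gives the time, the measured TCP pose, the force, the opening and the grip force at its end, in the units of the state.
- ctrl.get_obs(): the state, without advancing time (a new reading comes with each control period).
- camera(name): name is "side" or "top"; returns (picture, depth): 420x560x3 uint8, blue, green, red; 420x560 float32, m along the optical axis (not along the pixel's ray), 0 where there is no reading.
- camera_info(name): a dict with "camera_matrix" (3x3 intrinsics, pixels), "origin" and "attitude" of the camera in the world. Camera axes: x right, y down, z forward; pixel columns grow to the right and rows downward; lengths in m; the calibration is good to about 2 mm. A picture is of the moment at which its call begins. camera_info takes no time and is no camera call.
- ctrl.hand_in(): hands the job in; it is judged then, once.
Trained networks look in the newest picture that a camera, given by its name, has taken for a name from the list of things; names that differ only in an ending like _2 or _b are one class to them, and where a whole thing is asked for, a point or a joint stands for the part that bears it (a point fixed in the world has none). Each returns a list of dicts, best first, with "conf" (0 to 1); they miss things now and then, are a little off and sometimes report something else, mostly with a low value. They report only what shows in the picture. A call takes as long as a camera call. They do not tell look-alikes from the thing itself.
- finder.boxes_of(camera, query): "location" ([column, row] in pixels, amid what is visible of it).
- finder.cut_out(camera, query): "mask" (420x560 bool, what is visible of it) and "location" ([column, row] in pixels, amid what is visible of it).
- finder.pinpoint(camera, query): "location" ([column, row] in pixels: a listed point, or the origin of a listed thing).
The state is a dict: "time_s": time; "qpos": joint angles; "joint_vel": joint speeds; "tau": joint torques, N m; "ee_pos": TCP position; "eef_rot": TCP orientation; "force": force on the tool from outside, world axes, zero at the start; "moment": the same for the moment, N m; "grip_width": finger opening in m; "grip_force": force on a finger pad.
Only numpy, scipy, OpenCV 4.12 (cv2) and the standard library are available. Lean on these libraries where they do the work, as an engineer would, in place of code of your own. Each camera call takes 0.05 s, during which the arm holds its last target. There are 200 camera calls.

## Task

Make up two kits on the two trays. On the wooden tray, lay the red tin crosswise against the raised stop, then the green tin against the red one, then set the black chock snugly against the green tin so that the row cannot roll apart; on the blue tray, stand the peach-coloured candle pot in the middle of the round white pad and lay the red matchbox flat in the middle of the grey pad, its long side along the pad's long side. Leave the upright yellow tin and the herb jar where they are, and let go of everything.

Things in the scene. Friction and masses are not known exactly. Their poses are not given: they have to be found in the camera images.
- red_tin: Red round spice tin with bare metal ends, lying on its side: 40 mm diameter, 64 mm long, 0.11 kg. Origin at its centre (20 mm above what it lies on); its own x axis runs along the tin, y and z turn as it rolls. It can roll. Flat ends, easiest gripped end to end (64 mm) from above.
- green_tin: Green round spice tin with bare metal ends, same size, weight and axes as the red one: 40 mm diameter, 64 mm long, lying on its side, origin at its centre, x along the tin.
- chock: Black chock with two thin grey stripes on top, 64 mm long (x), foot 34 mm wide (y) and 8 mm high, bar above 26 mm wide, 24 mm high over all; either side may face the tin. 0.12 kg. Origin at the centre of its underside, z up. Snug against a tin, its centre line is 33 mm from the tin's. Gripped end to end (64 mm), the fingers stay clear of the row.
- peach_candle: Small round peach-coloured candle pot, 46 mm diameter (widest at half height), 36 mm high, 0.14 kg. Origin at the centre of its underside, z up.
- matches: Red matchbox lying flat, 36 mm (x) by 54 mm (y), 15 mm high, 0.03 kg. Origin at the centre of its underside, z up. It stays shut.
- tin_tray: Fixed wooden tray, 130 mm (x) by 150 mm (y), floor 5 mm above the worktop, lip 8 mm. Origin under its centre on the worktop, z up. At its +y end a dark stop, 33 mm high, runs along x, inner face at y = +60 mm; the -y end has only the lip. The tins lie along x in a row: red centre at y = +40 mm, green at y = 0, chock at y = -33 mm, all at x = 0.
- blue_tray: Fixed blue plastic tray, 110 mm (x) by 170 mm (y), floor 5 mm above the worktop, lip 8 mm. Origin under its centre on the worktop, z up. Two pads, tops 6.5 mm above the worktop: a round white pad 70 mm across, centre at x = 0, y = +40 mm, and a grey rectangular pad 58 mm (x) by 76 mm (y), centre at x = 0, y = -42 mm.
- yellow_tin: Yellow spice tin standing upright, 40 mm diameter, 64 mm high; not needed, leave it. Origin at its centre.
- herb_jar: Glass jar of green herbs with a grey lid, 50 mm diameter, 80 mm high; not needed, leave it. Origin at the centre of its underside.
Not all that is in view belongs to the job. Leave any pink look-alike of the green_tin alone.

How it is judged:
On the way, in this order (a step that is already met when the one before it is completed fails the run):
1. the red tin lies against the stop of the wooden tray (y of red_tin in the frame of tin_tray between 0.03 and 0.044 m and x of red_tin in the frame of tin_tray between -0.015 and 0.015 m and z of red_tin in the frame of tin_tray between 0.021 and 0.03 m and angle between the x axis of red_tin and the x axis of tin_tray, either way round below 0.2 rad), for 0.2 s.
2. the green tin lies against the red one (all of step 1 and y of green_tin in the frame of tin_tray between -0.01 and 0.006 m and x of green_tin in the frame of tin_tray between -0.015 and 0.015 m and z of green_tin in the frame of tin_tray between 0.021 and 0.03 m and angle between the x axis of green_tin and the x axis of tin_tray, either way round below 0.2 rad), for 0.2 s.
3. the chock stands against the green tin (all of step 2 and y of chock in the frame of tin_tray between -0.043 and -0.026 m and x of chock in the frame of tin_tray between -0.015 and 0.015 m and z of chock in the frame of tin_tray between 0.002 and 0.009 m and angle between chock's own z axis and vertical below 0.12 rad and angle between the x axis of chock and the x axis of tin_tray, either way round below 0.2 rad), for 0.2 s.
At the end, for the whole second after the job is handed in: Row from the stop: red tin (gap under 10 mm), green tin (within 6 to 10 mm), chock (within 7 to 10 mm); all within 15 mm of the tray's centre line, 0.2 rad crosswise. Candle upright and matchbox flat, square to 0.2 rad, within 12 mm of their pad centres each way. All at rest (all of step 3 and x of peach_candle in the frame of blue_tray between -0.012 and 0.012 m and y of peach_candle in the frame of blue_tray between 0.028 and 0.052 m and z of peach_candle in the frame of blue_tray between 0.003 and 0.011 m and angle between each of peach_candle, matches's own z axis and vertical below 0.12 rad and x of matches in the frame of blue_tray between -0.012 and 0.012 m and y of matches in the frame of blue_tray between -0.054 and -0.03 m and z of matches in the frame of blue_tray between 0.003 and 0.011 m and angle between the x axis of matches and the x axis of blue_tray, either way round below 0.2 rad and linear speed of each of red_tin, green_tin, chock, peach_candle, matches below 0.02 m/s); the robot touches nothing.
It fails at once if the yellow tin was disturbed (distance of yellow_tin from where it was at the start of the episode above 0.025 m).
It fails at once if the herb jar was disturbed (distance of herb_jar from where it was at the start of the episode above 0.025 m).
It also fails if it takes over 115 s, if anything falls off the work surface, if the arm or the gripper's body presses on something with over 40 N, if the wrist force passes 120 N, or if a joint passes its speed limit or range.

## Working session

There is one attempt and no reset: what is moved stays moved. The work goes in short steps, Python scripts to look and compute and a tool call to move; the robot and the scene stay as the last step left them, time stands still between calls to the robot, and variables do not carry over. Pictures are saved under pics/ and viewed, at most 14 in all, crops included, and the job is handed in when it is done.

Besides the shell and the picture viewer there is one more tool, called in YAML: its name, and indented under it one key for each argument. carry_out: Moves the arm, as the interface text tells. Its arguments: {"type":"object","properties":{"motion":{"type":"array","items":{"type":"array"}},"hand":{"type":"number"},"force":{"type":"number"}},"required":["motion"]}

```bash
mkdir -p pics; ls; cat > h.py <<'E'
import numpy as np, cv2
from station import ctrl, camera, camera_info, finder
from scipy.spatial.transform import Rotation as R
def cam(n):
    i=camera_info(n); K=np.array(i["camera_matrix"]); a=np.array(i["attitude"],float)
    Rm=a if a.shape==(3,3) else R.from_euler('xyz',a).as_matrix()
    return K,Rm,np.array(i["origin"])
def px2w(n,uv,d=None,z=None):
    K,Rm,o=cam(n); r=Rm@np.linalg.solve(K,[uv[0],uv[1],1.])
    return o+r*(d if d is not None else (z-o[2])/r[2])
def cloud(n,dep):
    K,Rm,o=cam(n); v,u=np.mgrid[:420,:560]
    r=np.stack([u,v,np.ones_like(u)],-1)@np.linalg.inv(K).T@Rm.T
    return o+r*dep[...,None]
E
python3 - <<'E'
from h import *
for n in("side","top"):
    p,d=camera(n); cv2.imwrite(f"pics/{n}0.png",p); print(n,camera_info(n))
    np.save(f"{n}0.npy",d)
    for q in "red_tin green_tin chock peach_candle matches tin_tray blue_tray yellow_tin herb_jar".split():
        print(n,q,[(round(x["conf"],2),np.round(x["location"]).tolist()) for x in finder.pinpoint(n,q)])
print(ctrl.get_obs())
E
```

```text
pics
side {'camera_matrix': array([[544.13756886,   0.        , 274.48185171],
       [  0.        , 544.13756886, 208.39856951],
       [  0.        ,   0.        ,   1.        ]]), 'origin': array([-0.11825241, -1.1791805 ,  0.96095289]), 'attitude': array([-2.15935423e+00, -9.61998995e-04, -4.05802772e-01])}
side red_tin [(0.87, [341.0, 301.0])]
side green_tin [(0.72, [294.0, 238.0]), (0.63, [179.0, 192.0])]
side chock [(0.92, [319.0, 279.0])]
side peach_candle [(0.63, [257.0, 196.0])]
side matches [(0.57, [273.0, 223.0])]
side tin_tray [(0.59, [340.0, 221.0])]
side blue_tray [(0.87, [303.0, 183.0])]
side yellow_tin [(0.59, [254.0, 165.0])]
side herb_jar []
top {'camera_matrix': array([[382.5741703 ,   0.        , 271.67167107],
       [  0.        , 382.5741703 , 211.3521916 ],
       [  0.        ,   0.        ,   1.        ]]), 'origin': array([0.26295602, 0.04623137, 1.25615201]), 'attitude': array([-3.02114300e+00,  2.71688871e-05, -1.54294180e+00])}
top red_tin [(0.53, [389.0, 210.0]), (0.23, [174.0, 191.0])]
top green_tin [(0.7, [306.0, 206.0]), (0.7, [186.0, 278.0])]
top c
[... 233 characters left out ...]
rb_jar [(0.68, [143.0, 169.0])]
{'time_s': 1.0, 'qpos': array([ 1.07541486e+00,  2.99905362e-01,  1.52097528e+00,  1.97711699e-05,
        1.32068768e+00, -6.66254689e-02]), 'joint_vel': array([ 0.00022148,  0.00088465,  0.00124997, -0.00022246, -0.00065667,
       -0.0005729 ]), 'tau': array([-1.98747999e-03, -5.31661069e+01, -3.52921629e+01,  7.08987471e-02,
        2.11519527e-02,  5.84537133e-05]), 'ee_pos': array([0.22866952, 0.5002148 , 0.20545311]), 'eef_rot': array([ 3.14156710e+00, -1.74937780e-05,  2.71283177e+00]), 'force': array([ 0.51002204, -0.11229186, -1.02436991]), 'moment': array([-0.00420687,  0.04367399, -0.02161995]), 'grip_force': 0.0, 'grip_width': 0.09419221745816779}
```

View pics/side0.png

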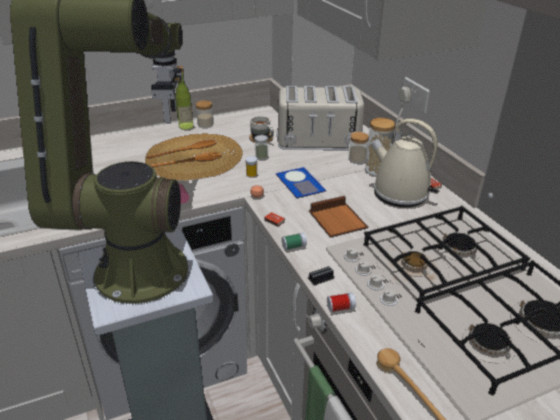

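View pics/top0.png

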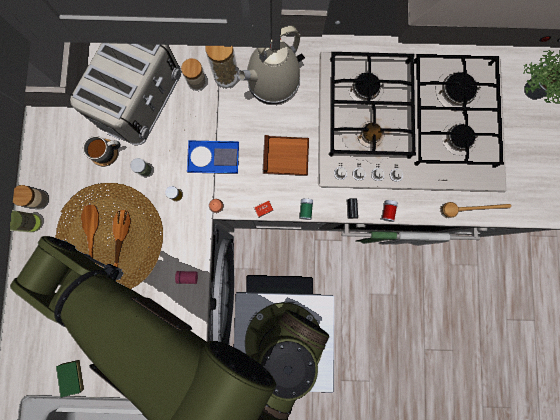

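Side: red tin (341,301), chock (321,275), green tin (293,241), matches (274,219), candle (257,191), yellow tin (251,168), trays (338,217) and (301,181). Top: red tin (389,210), green tin (306,208), chock (352,208), matches (264,208), candle (216,205), herb jar (139,166). 
Candidates for the green tin: green one at (306,208), pink look-alike at (186,278) top. For the red tin: (389,210) only; matches are (264,208).

```bash
cat > meas.py <<'E'
from h import *
import sys
for n in("top","side"):
    p,d=camera(n); C=cloud(n,d)
    for q in sys.argv[1:]:
        for m in finder.cut_out(n,q)[:2]:
            k=m["mask"]&(d>0); P=C[k]
            if len(P)<8: print(n,q,'few');continue
            zt=np.percentile(P[:,2],95)
            T=P if 'tray' in q else P[P[:,2]>0.004]
            r=cv2.minAreaRect((T[:,:2]*1000).astype(np.float32)) if len(T)>4 else None
            print(n,q,round(m["conf"],2),np.round(m["location"]).tolist(),len(P),'z',np.round(np.percentile(P[:,2],[5,50,95])*1000),'med',np.round(np.median(P[:,:2],0)*1000),'rect',[np.round(x,1).tolist() for x in r])
p=cv2.imread("pics/top0.png")[170:290,150:420]; s=cv2.imread("pics/side0.png")[150:330,230:390]
a=cv2.resize(p,(780,347),interpolation=cv2.INTER_CUBIC); cv2.imwrite("pics/c1.png",a)
cv2.imwrite("pics/c2.png",cv2.resize(s,(533,600),interpolation=cv2.INTER_CUBIC))
E
python3 meas.py red_tin green_tin chock peach_candle matches tin_tray blue_tray yellow_tin herb_jar
```

```text
top red_tin 0.48 [389.0, 212.0] 263 z [16. 35. 41.] med [ 423. -327.] rect [[425.7, -330.8], [38.4, 63.9], 80.4]
top red_tin 0.22 [172.0, 190.0] 189 z [11. 63. 67.] med [457. 365.] rect [[459.9, 369.5], [38.8, 38.8], 2.4]
top green_tin 0.71 [188.0, 279.0] 297 z [ 2. 35. 42.] med [196. 316.] rect [[194.4, 316.9], [37.7, 64.5], 1.4]
top green_tin 0.61 [303.0, 206.0] 239 z [22. 36. 42.] med [421. -59.] rect [[423.2, -59.8], [38.6, 63.1], 85.4]
top chock 0.55 [352.0, 208.0] 206 z [ 5. 22. 27.] med [ 430. -210.] rect [[431.6, -213.8], [64.7, 33.7], 2.1]
top peach_candle 0.48 [215.0, 205.0] 139 z [24. 33. 37.] med [426. 233.] rect [[426.6, 232.9], [39.4, 40.7], 64.4]
top matches 0.64 [263.0, 209.0] 130 z [11. 15. 18.] med [423.  79.] rect [[421.9, 78.4], [29.8, 47.0], 29.1]
top tin_tray 0.87 [283.0, 155.0] 1768 z [ 1.  5. 32.] med [603.  10.] rect [[605.6, 9.2], [158.1, 135.2], 87.9]
top tin_tray 0.29 [388.0, 211.0] 240 z [25. 36. 41.] med [ 425. -327.] rect [[430.1, -331.6], [38.3, 72.3], 80.5]
top blue_tray 0.69 [211.0, 156.0] 1640 z [ 2.  6. 10.] med [593. 253.] rect [[593.2, 253.8], [1
[... 901 characters left out ...]
], [45.4, 59.4], 20.9]
side matches 0.75 [272.0, 220.0] 187 z [ 3. 13. 18.] med [419.  74.] rect [[420.4, 76.5], [45.4, 59.2], 20.3]
side tin_tray 0.71 [336.0, 217.0] 1478 z [ 1.  6. 30.] med [604.  17.] rect [[608.0, 8.4], [157.1, 142.3], 88.7]
side blue_tray 0.6 [301.0, 181.0] 939 z [ 0.  6. 10.] med [591. 247.] rect [[596.6, 262.2], [125.5, 199.4], 0.0]
side blue_tray 0.52 [338.0, 215.0] 1506 z [ 1.  6. 31.] med [605.  21.] rect [[615.1, 33.1], [209.0, 153.7], 87.8]
side yellow_tin 0.51 [252.0, 165.0] 186 z [ 9. 45. 66.] med [453. 356.] rect [[455.5, 363.3], [42.9, 32.1], 70.4]
side herb_jar 0.87 [263.0, 147.0] 299 z [ 7. 51. 82.] med [536. 460.] rect [[560.8, 509.1], [137.7, 45.7], 59.8]
```

View pics/c1.png

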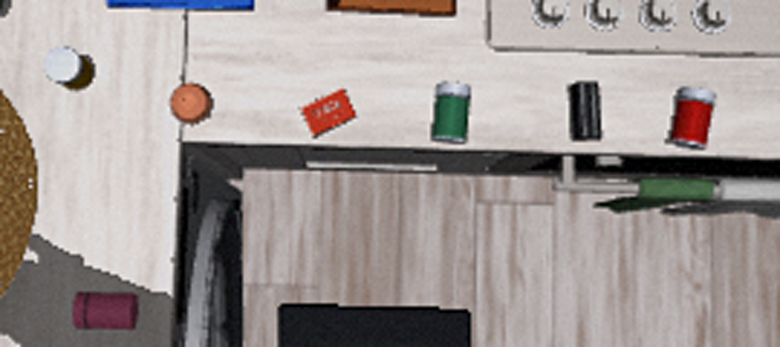

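View pics/c2.png

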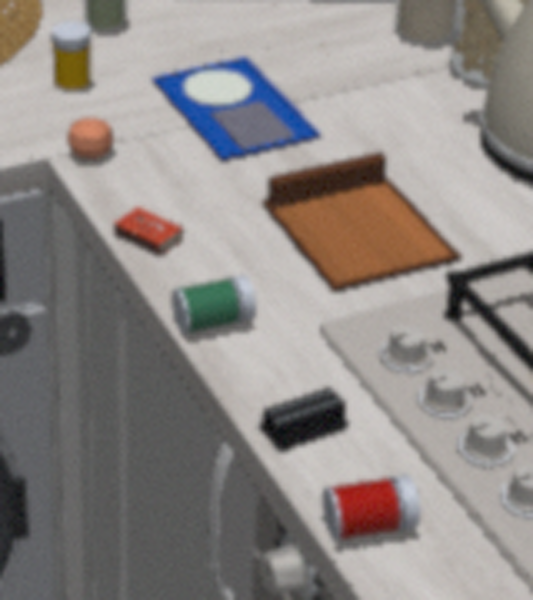

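Crop confirms the green tin at top (306,208) (c1 452,112) and red tin (389,210) (c1 693,117); pink one (c1 105,310) is left alone. Stop lies on the trays' +y world side and both trays are nearly square to the world.

```bash
cat > go.py <<'E'
import sys; from h import *
o=ctrl.get_obs(); Rm=R.from_euler('xyz',o["eef_rot"]).as_matrix(); p=np.array(o["ee_pos"])
for a in sys.argv[1:]:
    t=list(map(float,a.split(',')))
    s=Rm.T@(np.array(t[:3])/1000-p)/0.2
    dy=(np.degrees(o["eef_rot"][2])-t[3]+180)%360-180
    print(a,np.round(s,3).tolist(),'turn',round(dy/360,4))
E
python3 go.py 400,280,200,90
```

```text
400,280,200,90 [-1.237, -0.645, 0.027] turn 0.1818
```

carry_out:
  motion:
    - [[-0.87, -0.7, 0], 0.182]
    - [[-0.87, -0.7, 0], 0.182]
    - [[-0.87, -0.7, 0], 0.182]
    - [[-0.87, -0.7, 0], 0.182]
    - [[-0.87, -0.7, 0], 0.182]
    - [[-0.87, -0.7, 0], 0.182]
    - [[-0.87, -0.7, 0], 0.182]
    - [[-0.87, -0.7, 0], 0.182]
    - [[-0.87, -0.7, 0], 0.182]
    - [[-0.87, -0.7, 0], 0.182]
  hand: -1
  force: 15

```text
time_s: 3.0
ee_pos: [0.3287, 0.3006, 0.2055]
eef_rot: [3.142, -0.0, 1.572]
force: [-0.1, -0.4, 0.3]
grip_width: 0.0944
grip_force: 0.0
```

carry_out:
  motion:
    - [[-1, 0.48, 0], 0]
    - [[-1, 0.48, 0], 0]
    - [[-1, 0.48, 0], 0]
    - [[-1, 0.48, 0], 0]
    - [[-1, 0.48, 0], 0]

```text
time_s: 3.5
ee_pos: [0.4254, 0.0974, 0.2055]
eef_rot: [3.141, 0.0, 1.57]
force: [-0.3, -0.2, 0.1]
grip_width: 0.0939
grip_force: 0.0
```

carry_out:
  motion:
    - [[-1, 0, 0], 0]
    - [[-1, 0, 0], 0]
    - [[-1, 0, 0], 0]
    - [[-1, 0, 0], 0]
    - [[-1, 0, 0], 0]

```text
time_s: 4.0
ee_pos: [0.4237, -0.1042, 0.2054]
eef_rot: [-3.142, 0.001, 1.566]
force: [-0.2, 0.3, -0.4]
grip_width: 0.0939
grip_force: 0.0
```

carry_out:
  motion:
    - [[-1, 0, 0], 0.027]
    - [[-1, 0, 0], 0.027]
    - [[-1, 0, 0], 0.027]
    - [[-1, 0, 0], 0.027]
    - [[-1, 0, 0], 0.027]
    - [[-1, 0, 0], 0.027]

```text
time_s: 4.6
ee_pos: [0.4238, -0.2995, 0.205]
eef_rot: [-3.141, -0.001, 1.4]
force: [0.5, 0.4, -0.6]
grip_width: 0.094
grip_force: 0.0
```

```bash
python3 go.py 426,-331,90,80.2 426,-331,8,80.2
```

```text
426,-331,90,80.2 [-0.154, 0.038, 0.575] turn 0.0001
426,-331,8,80.2 [-0.154, 0.039, 0.985] turn 0.0001
```

carry_out:
  motion:
    - [[-0.154, 0.038, 0.2], 0]
    - [[-0.154, 0.038, 0.4], 0]
    - [[-0.154, 0.038, 0.55], 0]
    - [[-0.154, 0.038, 0.55], 0]
    - [[-0.154, 0.038, 0.55], 0]

```text
time_s: 5.1
ee_pos: [0.4268, -0.3303, 0.0966]
eef_rot: [3.141, 0.0, 1.402]
force: [-0.1, -0.4, 0.8]
grip_width: 0.0939
grip_force: 0.0
```

```bash
python3 go.py 426,-331,8,80.2; python3 - <<'E'
from h import *
p,d=camera("side"); cv2.imwrite("pics/s2.png",cv2.resize(p[200:360,250:430],(675,600)))
E
```

```text
426,-331,8,80.2 [-0.004, -0.004, 0.443] turn 0.0003
```

View pics/s2.png

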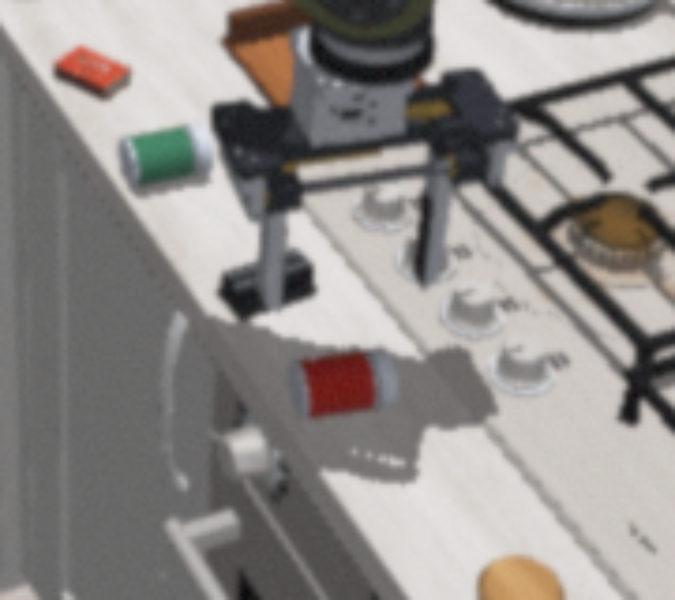

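Side crop: gripper open above the red tin (345,385), shadow either side of it, fingers in line with its axis.

carry_out:
  motion:
    - [[0, 0, 0.1], 0]
    - [[0, 0, 0.2], 0]
    - [[0, 0, 0.3], 0]
    - [[0, 0, 0.4], 0]
    - [[0, 0, 0.44], 0]
    - [[0, 0, 0.44], 0]
  hand: -0.7

```text
time_s: 5.75
ee_pos: [0.4265, -0.3312, 0.0081]
eef_rot: [3.141, 0.0, 1.4]
force: [0.7, -0.5, 0.1]
grip_width: 0.0797
grip_force: 0.0
```

carry_out:
  motion:
    - [[0, 0, 0], 0]
    - [[0, 0, 0], 0]
    - [[0, 0, 0], 0]
    - [[0, 0, 0], 0]
    - [[0, 0, 0], 0]
  hand: 1

```text
time_s: 6.25
ee_pos: [0.4266, -0.3317, 0.0086]
eef_rot: [3.14, 0.001, 1.4]
force: [-0.3, 1.8, 7.3]
grip_width: 0.064
grip_force: 15.0
```

carry_out:
  motion:
    - [[0, 0, -0.25], 0]
    - [[0, 0, -0.5], 0]
    - [[0, 0, -0.6], 0]
    - [[0, 0, -0.6], 0]

```text
time_s: 6.65
ee_pos: [0.4271, -0.3322, 0.1309]
eef_rot: [3.137, 0.003, 1.4]
force: [0.7, 0.4, -1.4]
grip_width: 0.064
grip_force: 15.0
```

```bash
cat > tray.py <<'E'
from h import *
for n in("top","side"):
    p=cv2.imread(f"pics/{n}0.png"); C=cloud(n,np.load(f"{n}0.npy")); x,y,z=np.moveaxis(C,-1,0)
    hsv=cv2.cvtColor(p,cv2.COLOR_BGR2HSV); h,s,v=np.moveaxis(hsv,-1,0)
    for name,k in(("tin",(s>110)&((h<22)|(h>170))&(abs(x-.605)<.11)&(abs(y-.01)<.12)),("blue",(s>90)&(h>95)&(h<130)&(abs(x-.593)<.1)&(abs(y-.253)<.13))):
        k=k&(z>-.01); _,l,st,_=cv2.connectedComponentsWithStats(k.astype(np.uint8)); k=l==1+np.argmax(st[1:,4])
        # outline at lip height: intersect pixel rays with z=8mm
        c=max(cv2.findContours(k.astype(np.uint8),0,1)[0],key=cv2.contourArea)
        q=np.array([px2w(n,u[0],z=.008)[:2]*1000 for u in c],np.float32)
        r=cv2.minAreaRect(q); P=C[k]*1000
        print(n,name,[np.round(a,1).tolist() for a in r],'corners',np.round(cv2.boxPoints(r)).tolist())
        if name=="tin":
            S=P[P[:,2]>25]; print('  stop',len(S),np.round(np.percentile(S,[3,50,97],axis=0)).tolist()); 
            f=P[(P[:,2]<14)]; print('  floor',np.round(np.percentile(f,[1,99],axis=0)).tolist())
    for name,k in(("white",(s<60)&(v>150)&(abs(x-.593)<.04)&(abs(y-.293)<.04)),("grey",(h>90)&(v<140)&(s<90)&(abs(x-.593)<.05)&(abs(y-.21)<.055))):
        _,l,st,cc=cv2.connectedComponentsWithStats(k.astype(np.uint8)); i=1+np.argmax(st[1:,4]); P=C[l==i]*1000
        print(n,name,len(P),np.round((P.max(0)+P.min(0))/2).tolist(),np.round(np.ptp(P,axis=0)).tolist(), [np.round(a,1).tolist() for a in cv2.minAreaRect(P[:,:2].astype(np.float32))])
E
python3 tray.py
```

```text
top tin [[606.1, 8.7], [147.0, 130.0], 88.8] corners [[540.0, -63.0], [670.0, -66.0], [673.0, 81.0], [543.0, 84.0]]
  stop 131 [[549.0, 69.0, 29.0], [604.0, 75.0, 33.0], [660.0, 81.0, 37.0]]
  floor [[543.0, -63.0, -1.0], [668.0, 69.0, 11.0]]
top blue [[595.2, 253.3], [109.7, 170.6], 1.6] corners [[538.0, 337.0], [543.0, 166.0], [652.0, 170.0], [648.0, 340.0]]
top white 329 [593.0, 294.0, 6.0] [68.0, 66.0, 13.0] [[592.7, 294.0], [66.8, 65.0], 4.3]
top grey 364 [594.0, 212.0, 7.0] [56.0, 75.0, 13.0] [[593.5, 211.8], [56.4, 74.8], 1.1]
side tin [[607.7, 21.9], [176.9, 135.5], 88.2] corners [[537.0, -64.0], [673.0, -69.0], [678.0, 108.0], [543.0, 112.0]]
  stop 102 [[549.0, 65.0, 26.0], [603.0, 70.0, 31.0], [655.0, 79.0, 35.0]]
  floor [[541.0, -64.0, -0.0], [664.0, 74.0, 12.0]]
side blue [[591.0, 250.6], [110.0, 173.6], 0.4] corners [[535.0, 337.0], [537.0, 163.0], [647.0, 164.0], [645.0, 338.0]]
side white 169 [595.0, 293.0, 7.0] [73.0, 78.0, 13.0] [[594.4, 297.9], [78.7, 67.4], 56.8]
side grey 187 [593.0, 214.0, 7.0] [60.0, 77.0, 12.0] [[593.5, 212.8], [75.7, 59.1], 85.7]
```

```bash
python3 go.py 500,-160,130,88.8
```

```text
500,-160,130,88.8 [0.91, 0.213, 0.003] turn -0.0239
```

carry_out:
  motion:
    - [[0.2, 0.05, 0], -0.01]
    - [[0.4, 0.1, 0], -0.024]
    - [[0.6, 0.15, 0], -0.024]
    - [[0.8, 0.2, 0], -0.024]
    - [[0.91, 0.213, 0], -0.024]
    - [[0.91, 0.213, 0], -0.024]
    - [[0.91, 0.213, 0], -0.024]

```text
time_s: 7.35
ee_pos: [0.4986, -0.1592, 0.1264]
eef_rot: [-3.14, -0.0, 1.551]
force: [-0.2, 0.4, -0.5]
grip_width: 0.064
grip_force: 15.0
```

```bash
python3 go.py 606,43,100,88.8
```

```text
606,43,100,88.8 [1.021, 0.518, 0.132] turn 0.0002
```

carry_out:
  motion:
    - [[0.2, 0.1, 0], 0]
    - [[0.4, 0.2, 0.03], 0]
    - [[0.6, 0.3, 0.06], 0]
    - [[0.8, 0.4, 0.1], 0]
    - [[0.95, 0.5, 0.13], 0]
    - [[1, 0.518, 0.13], 0]
    - [[1, 0.518, 0.13], 0]
    - [[1, 0.518, 0.13], 0]

```text
time_s: 8.15
ee_pos: [0.6062, 0.037, 0.1013]
eef_rot: [-3.141, 0.0, 1.549]
force: [0.1, -0.1, -1.1]
grip_width: 0.0641
grip_force: 15.0
```

```bash
python3 go.py 606,42,13,88.8; python3 - <<'E'
from h import *
p,d=camera("side"); cv2.imwrite("pics/s3.png",cv2.resize(p[130:270,260:420],(685,600)))
E
```

```text
606,42,13,88.8 [0.025, -0.002, 0.441] turn -0.0001
```

View pics/s3.png

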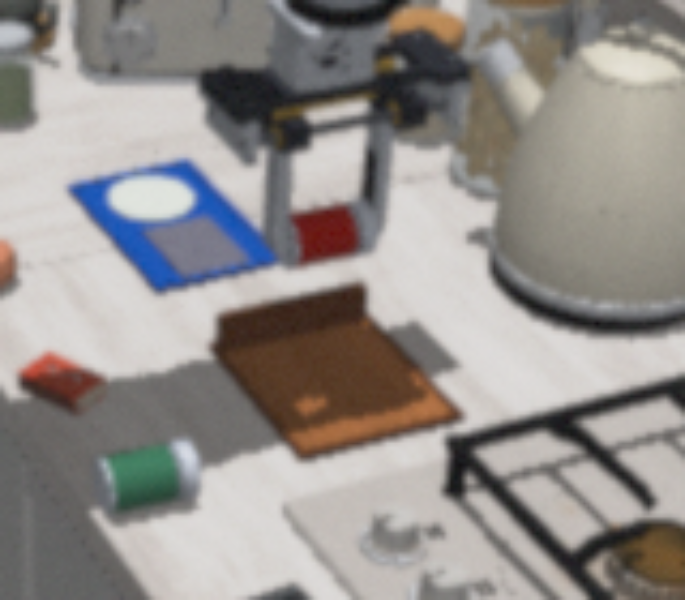

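Side crop: red tin held (325,235) above the wooden tray, stop at (290,315).

carry_out:
  motion:
    - [[0, 0, 0.12], 0]
    - [[0, 0, 0.24], 0]
    - [[0, 0, 0.36], 0]
    - [[0, 0, 0.41], 0]
    - [[0, 0, 0.435], 0]
    - [[0, 0, 0.435], 0]
    - [[0, 0, 0.435], 0]

```text
time_s: 8.9
ee_pos: [0.6072, 0.0384, 0.0156]
eef_rot: [3.14, -0.0, 1.55]
force: [-0.5, 0.3, -0.7]
grip_width: 0.0643
grip_force: 15.0
```

carry_out:
  motion:
    - [[0.02, 0, 0], 0]
    - [[0.04, 0, 0], 0]
    - [[0.055, 0, 0], 0]
    - [[0.06, 0, 0], 0]
    - [[0.06, 0, 0], 0]

```text
time_s: 9.4
ee_pos: [0.6072, 0.0503, 0.0149]
eef_rot: [3.141, 0.001, 1.551]
force: [0.4, -5.0, 2.0]
grip_width: 0.0639
grip_force: 15.0
```

carry_out:
  motion:
    - [[-0.003, 0, 0.008], 0]
    - [[-0.003, 0, 0.01], 0]
    - [[-0.003, 0, 0.01], 0]

```text
time_s: 9.7
ee_pos: [0.6072, 0.0502, 0.0135]
eef_rot: [3.141, 0.0, 1.551]
force: [-4.0, -2.3, 10.7]
grip_width: 0.0641
grip_force: 15.0
```

carry_out:
  motion:
    - [[0, 0, 0], 0]
    - [[0, 0, 0], 0]
    - [[0, 0, 0], 0]
    - [[0, 0, 0], 0]
    - [[0, 0, -0.1], 0]
    - [[0, 0, -0.3], 0]
    - [[0, 0, -0.5], 0]
    - [[0, 0, -0.5], 0]
  hand: -0.6

```text
time_s: 10.5
ee_pos: [0.6092, 0.0502, 0.1181]
eef_rot: [3.133, -0.0, 1.55]
force: [0.5, 0.1, -0.2]
grip_width: 0.0752
grip_force: 0.0
```

carry_out:
  motion:
    - [[-1, -0.6, 0], 0]
    - [[-1, -0.6, 0], 0]
    - [[-1, -0.6, 0], 0]
    - [[-1, -0.6, 0], 0]
    - [[-1, -0.6, 0], 0]
    - [[-1, -0.6, 0], 0]

```text
time_s: 11.1
ee_pos: [0.4811, -0.1501, 0.1121]
eef_rot: [-3.141, 0.0, 1.547]
force: [0.8, 0.9, -0.0]
grip_width: 0.075
grip_force: 0.0
```

```bash
python3 meas.py red_tin green_tin tin_tray; python3 go.py 423,-60,90,86; python3 - <<'E'
from h import *
p,d=camera("top"); cv2.imwrite("pics/t4.png",cv2.resize(p[110:260,160:360],(800,600)))
E
```

```text
top red_tin 0.83 [274.0, 155.0] 211 z [30. 41. 46.] med [600.  49.] rect [[602.9, 49.7], [60.3, 36.1], 1.5]
top green_tin 0.49 [186.0, 278.0] 285 z [16. 36. 42.] med [195. 317.] rect [[195.6, 316.7], [40.4, 64.7], 1.7]
top tin_tray 0.89 [288.0, 157.0] 1480 z [ 1.  5. 33.] med [601.  -0.] rect [[607.2, 9.6], [149.6, 135.1], 88.6]
side red_tin 0.83 [330.0, 203.0] 234 z [13. 34. 46.] med [591.  38.] rect [[538.2, -63.0], [299.1, 61.1], 61.9]
side red_tin 0.61 [253.0, 164.0] 208 z [ 4. 38. 66.] med [456. 356.] rect [[456.8, 362.6], [39.8, 36.6], 39.2]
side green_tin 0.91 [294.0, 240.0] 330 z [ 9. 31. 40.] med [420. -73.] rect [[422.5, -65.1], [38.0, 66.6], 80.6]
side green_tin 0.62 [179.0, 191.0] 199 z [11. 34. 41.] med [189. 297.] rect [[190.5, 315.3], [75.6, 34.2], 89.2]
side tin_tray 0.83 [337.0, 224.0] 948 z [ 0.  5. 14.] med [591. -22.] rect [[576.2, -66.3], [287.4, 149.6], 60.9]
423,-60,90,86 [0.428, -0.309, 0.112] turn 0.0081
```

View pics/t4.png

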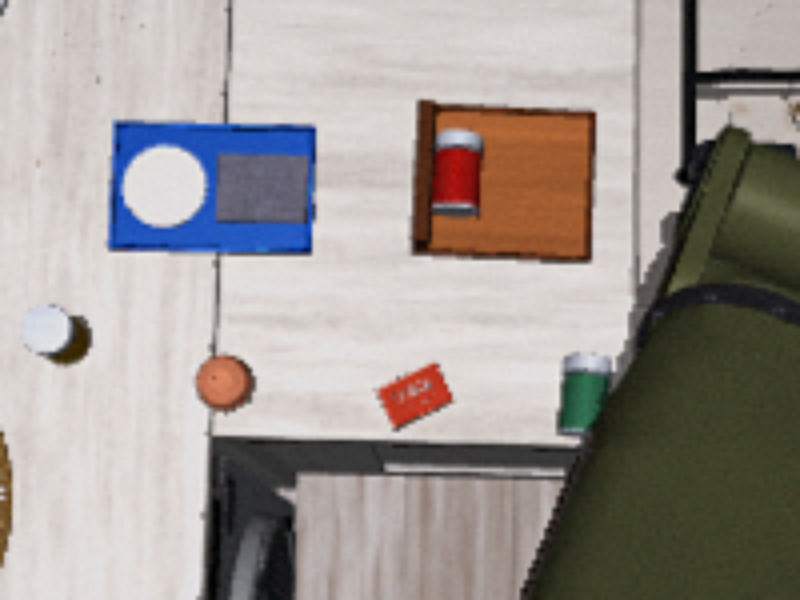

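Top crop: red tin at (457,172) flush on the stop (423,175); green tin at (584,393), matches (415,395), candle (225,382), pads (165,185) and (262,187).

carry_out:
  motion:
    - [[0.428, -0.309, 0], 0.01]
    - [[0.428, -0.309, 0], 0.01]
    - [[0.428, -0.309, 0], 0.01]
    - [[0.428, -0.309, 0], 0.01]
    - [[0.428, -0.309, 0], 0.01]
  hand: -0.8

```text
time_s: 12.05
ee_pos: [0.4236, -0.061, 0.1127]
eef_rot: [3.141, 0.0, 1.488]
force: [-0.4, -0.2, 0.2]
grip_width: 0.0849
grip_force: 0.0
```

```bash
python3 go.py 423,-60,8,85
```

```text
423,-60,8,85 [0.005, -0.004, 0.524] turn 0.0007
```

carry_out:
  motion:
    - [[0.004, -0.004, 0.12], 0]
    - [[0.004, -0.004, 0.24], 0]
    - [[0.004, -0.004, 0.36], 0]
    - [[0.004, -0.004, 0.46], 0]
    - [[0.004, -0.004, 0.522], 0]
    - [[0.004, -0.004, 0.522], 0]
    - [[0.004, -0.004, 0.522], 0]

```text
time_s: 12.75
ee_pos: [0.4226, -0.0603, 0.0082]
eef_rot: [-3.141, 0.0, 1.487]
force: [0.8, -0.0, 0.5]
grip_width: 0.0845
grip_force: 0.0
```

carry_out:
  motion:
    - [[0, 0, 0], 0]
    - [[0, 0, 0], 0]
    - [[0, 0, 0], 0]
    - [[0, 0, 0], 0]
    - [[0, 0, 0], 0]
    - [[0, 0, -0.3], 0]
    - [[0, 0, -0.5], 0]
    - [[0, 0, -0.6], 0]
    - [[0, 0, -0.6], 0]
  hand: 1

```text
time_s: 13.65
ee_pos: [0.4232, -0.06, 0.1306]
eef_rot: [3.137, 0.001, 1.488]
force: [-0.2, -0.2, -2.1]
grip_width: 0.0641
grip_force: 15.0
```

```bash
python3 go.py 606.5,-20,110,88.7
```

```text
606.5,-20,110,88.7 [0.275, 0.896, 0.107] turn -0.0096
```

carry_out:
  motion:
    - [[0.08, 0.2, 0], 0]
    - [[0.16, 0.4, 0], 0]
    - [[0.24, 0.6, 0], -0.01]
    - [[0.32, 0.8, 0.05], -0.01]
    - [[0.36, 0.889, 0.1], -0.01]
    - [[0.36, 0.889, 0.1], -0.01]
    - [[0.36, 0.889, 0.1], -0.01]
    - [[0.36, 0.889, 0.1], -0.01]

```text
time_s: 14.45
ee_pos: [0.6045, -0.0031, 0.1077]
eef_rot: [-3.141, -0.0, 1.55]
force: [0.6, 0.3, -0.9]
grip_width: 0.0642
grip_force: 15.0
```

```bash
python3 go.py 606.5,-2,15,88.7
```

```text
606.5,-2,15,88.7 [0.006, 0.01, 0.464] turn 0.0003
```

carry_out:
  motion:
    - [[0.006, 0.01, 0.12], 0]
    - [[0.006, 0.01, 0.24], 0]
    - [[0.006, 0.01, 0.36], 0]
    - [[0.006, 0.01, 0.42], 0]
    - [[0.006, 0.01, 0.464], 0]
    - [[0.006, 0.01, 0.464], 0]
    - [[0.006, 0.01, 0.464], 0]

```text
time_s: 15.15
ee_pos: [0.6077, -0.0017, 0.0162]
eef_rot: [3.14, 0.0, 1.55]
force: [1.0, 1.1, -0.8]
grip_width: 0.0639
grip_force: 15.0
```

carry_out:
  motion:
    - [[0.015, 0, 0], 0]
    - [[0.03, 0, 0], 0]
    - [[0.045, 0, 0], 0]
    - [[0.055, 0, 0], 0]
    - [[0.055, 0, 0], 0]
    - [[0.055, 0, 0], 0]

```text
time_s: 15.75
ee_pos: [0.6076, 0.0093, 0.0154]
eef_rot: [3.141, 0.0, 1.55]
force: [-0.6, -1.1, 0.0]
grip_width: 0.064
grip_force: 15.0
```

carry_out:
  motion:
    - [[0.004, 0, 0], 0]
    - [[0.008, 0, 0], 0]
    - [[0.008, 0, 0.005], 0]
    - [[0.008, 0, 0.012], 0]
    - [[0.008, 0, 0.012], 0]

```text
time_s: 16.25
ee_pos: [0.6079, 0.0095, 0.0136]
eef_rot: [3.141, 0.002, 1.55]
force: [-1.8, -10.7, 6.1]
grip_width: 0.0638
grip_force: 15.0
```

carry_out:
  motion:
    - [[0, 0, 0], 0]
    - [[0, 0, 0], 0]
    - [[0, 0, 0], 0]
    - [[0, 0, 0], 0]
    - [[0, 0, -0.1], 0]
    - [[0, 0, -0.3], 0]
    - [[0, 0, -0.5], 0]
    - [[0, 0, -0.5], 0]
  hand: -0.6

```text
time_s: 17.05
ee_pos: [0.6099, 0.0111, 0.1185]
eef_rot: [3.133, 0.0, 1.551]
force: [0.1, 0.7, 0.2]
grip_width: 0.0753
grip_force: 0.0
```

carry_out:
  motion:
    - [[-1, -0.88, 0], 0]
    - [[-1, -0.88, 0], 0]
    - [[-1, -0.88, 0], 0]
    - [[-1, -0.88, 0], 0]
    - [[-1, -0.88, 0], 0]
    - [[-1, -0.88, 0], 0]
    - [[-1, -0.88, 0], 0]

```text
time_s: 17.75
ee_pos: [0.4263, -0.1866, 0.1127]
eef_rot: [-3.141, 0.0, 1.548]
force: [0.0, 0.5, -0.3]
grip_width: 0.0753
grip_force: 0.0
```

```bash
python3 meas.py red_tin green_tin chock; python3 go.py 431,-211.5,80,92 431,-211.5,6,92; python3 - <<'E'
from h import *
p,d=camera("side"); cv2.imwrite("pics/s5.png",cv2.resize(p[180:310,260:420],(738,600)))
E
```

```text
top red_tin 0.53 [270.0, 154.0] 235 z [27. 41. 47.] med [601.  49.] rect [[604.4, 49.8], [63.5, 36.2], 1.6]
top green_tin 0.82 [284.0, 150.0] 238 z [25. 41. 47.] med [603.   8.] rect [[605.5, 6.5], [64.0, 37.7], 1.0]
top green_tin 0.58 [189.0, 277.0] 265 z [21. 36. 41.] med [194. 317.] rect [[194.2, 316.6], [38.0, 64.3], 1.1]
side red_tin 0.47 [325.0, 201.0] 39 z [15. 40. 47.] med [575.  47.] rect [[577.8, 45.3], [32.0, 21.3], 68.9]
side green_tin 0.52 [178.0, 192.0] 198 z [10. 32. 41.] med [189. 293.] rect [[191.9, 311.7], [37.8, 70.1], 0.4]
side green_tin 0.48 [345.0, 212.0] 160 z [ 7. 33. 56.] med [615.  -7.] rect [[561.8, -85.9], [319.9, 42.0], 55.6]
side chock 0.65 [320.0, 278.0] 354 z [ 0. 19. 26.] med [ 428. -224.] rect [[432.6, -217.6], [69.5, 36.8], 3.4]
431,-211.5,80,92 [-0.133, 0.018, 0.163] turn -0.0086
431,-211.5,6,92 [-0.133, 0.018, 0.533] turn -0.0086
```

View pics/s5.png

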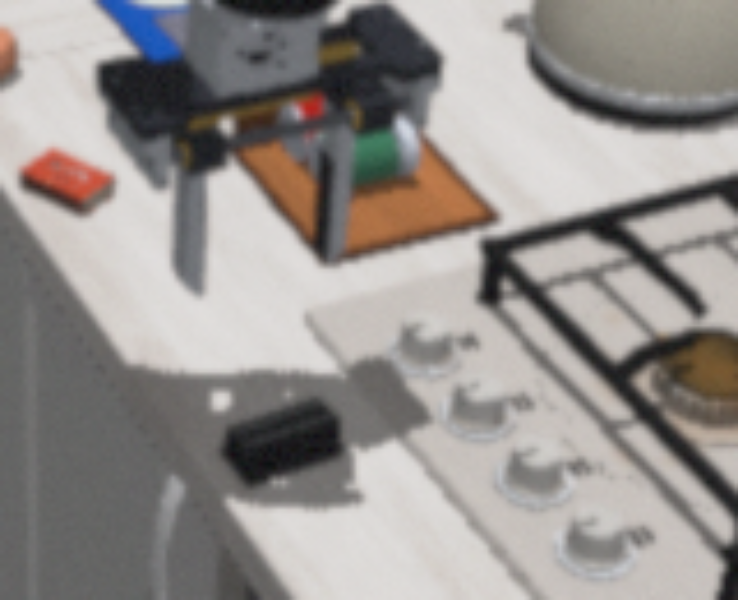

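Side crop: chock at (282,440) under the gripper; green tin (385,150) next to the red one (310,105) in the tray.

carry_out:
  motion:
    - [[-0.143, 0.02, 0.1], -0.0086]
    - [[-0.143, 0.02, 0.2], -0.0086]
    - [[-0.143, 0.02, 0.3], -0.0086]
    - [[-0.143, 0.02, 0.4], -0.0086]
    - [[-0.143, 0.02, 0.5], -0.0086]
    - [[-0.143, 0.02, 0.545], -0.0086]
    - [[-0.143, 0.02, 0.545], -0.0086]
    - [[-0.143, 0.02, 0.545], -0.0086]
  hand: -0.75

```text
time_s: 19.0
ee_pos: [0.4313, -0.2142, 0.0045]
eef_rot: [3.141, 0.0, 1.605]
force: [-0.6, -0.1, 1.3]
grip_width: 0.0823
grip_force: 0.0
```

carry_out:
  motion:
    - [[0, 0, 0], 0]
    - [[0, 0, 0], 0]
    - [[0, 0, 0], 0]
    - [[0, 0, 0], 0]
    - [[0, 0, 0], 0]
    - [[0, 0, -0.3], 0]
    - [[0, 0, -0.5], 0]
    - [[0, 0, -0.6], 0]
    - [[0, 0, -0.6], 0]
  hand: 1
  force: 20

```text
time_s: 19.9
ee_pos: [0.432, -0.2147, 0.1267]
eef_rot: [3.137, 0.003, 1.604]
force: [-0.4, -0.0, -1.7]
grip_width: 0.0635
grip_force: 19.9
```

```bash
python3 go.py 606.5,-50,110,88.7
```

```text
606.5,-50,110,88.7 [0.794, 0.899, 0.085] turn 0.009
```

carry_out:
  motion:
    - [[0.18, 0.2, 0], 0]
    - [[0.36, 0.4, 0], 0]
    - [[0.54, 0.6, 0], 0.009]
    - [[0.72, 0.8, 0.05], 0.009]
    - [[0.844, 0.9, 0.08], 0.009]
    - [[0.844, 0.9, 0.08], 0.009]
    - [[0.844, 0.9, 0.08], 0.009]
    - [[0.844, 0.9, 0.08], 0.009]

```text
time_s: 20.7
ee_pos: [0.6043, -0.04, 0.107]
eef_rot: [-3.14, 0.0, 1.547]
force: [-0.8, -0.5, -1.4]
grip_width: 0.0638
grip_force: 19.9
```

```bash
python3 go.py 606,-40,10.5,88.7
```

```text
606,-40,10.5,88.7 [0.0, 0.009, 0.483] turn -0.0001
```

carry_out:
  motion:
    - [[0, 0.009, 0.12], 0]
    - [[0, 0.009, 0.24], 0]
    - [[0, 0.009, 0.36], 0]
    - [[0, 0.009, 0.44], 0]
    - [[0, 0.009, 0.483], 0]
    - [[0, 0.009, 0.483], 0]
    - [[0, 0.009, 0.483], 0]

```text
time_s: 21.4
ee_pos: [0.6073, -0.0396, 0.0122]
eef_rot: [3.14, 0.0, 1.548]
force: [1.0, -0.6, -2.0]
grip_width: 0.0637
grip_force: 19.9
```

carry_out:
  motion:
    - [[0.02, 0, 0], 0]
    - [[0.04, 0, 0], 0]
    - [[0.06, 0, 0], 0]
    - [[0.075, 0, 0], 0]
    - [[0.08, 0, 0], 0]
    - [[0.08, 0, 0], 0]

```text
time_s: 22.0
ee_pos: [0.6073, -0.024, 0.0112]
eef_rot: [3.142, 0.001, 1.548]
force: [-0.2, -6.1, -3.1]
grip_width: 0.0636
grip_force: 19.9
```

carry_out:
  motion:
    - [[0, 0, 0.006], 0]
    - [[0, 0, 0.012], 0]
    - [[0, 0, 0.012], 0]

```text
time_s: 22.3
ee_pos: [0.6074, -0.0239, 0.0094]
eef_rot: [3.141, 0.001, 1.548]
force: [-1.6, -5.7, 3.4]
grip_width: 0.0638
grip_force: 19.9
```

carry_out:
  motion:
    - [[0, 0, 0], 0]
    - [[0, 0, 0], 0]
    - [[0, 0, 0], 0]
    - [[0, 0, 0], 0]
    - [[0, 0, -0.1], 0]
    - [[0, 0, -0.3], 0]
    - [[0, 0, -0.5], 0]
    - [[0, 0, -0.5], 0]
  hand: -0.6

```text
time_s: 23.1
ee_pos: [0.6097, -0.0234, 0.1145]
eef_rot: [3.133, 0.001, 1.548]
force: [-0.4, 0.6, 0.2]
grip_width: 0.0754
grip_force: 0.0
```

carry_out:
  motion:
    - [[0.5, -0.9, 0], 0]
    - [[0.5, -0.9, 0], 0]
    - [[0.5, -0.9, 0], 0]
    - [[0.5, -0.9, 0], 0]
    - [[0.5, -0.9, 0], 0]
    - [[0.5, -0.9, 0], 0]

```text
time_s: 23.7
ee_pos: [0.4293, 0.0813, 0.1091]
eef_rot: [3.141, -0.0, 1.549]
force: [0.0, -0.4, -0.7]
grip_width: 0.0753
grip_force: 0.0
```

```bash
python3 meas.py red_tin green_tin chock peach_candle matches; python3 - <<'E'
from h import *
p,d=camera("side"); C=cloud("side",d)
p,d=camera("top"); C=cloud("top",d); cv2.imwrite("pics/t6.png",cv2.resize(p[110:260,160:360],(800,600)))
h,s,v=np.moveaxis(cv2.cvtColor(p,cv2.COLOR_BGR2HSV),-1,0)
for n,zz,c,w in(("match",.015,(.421,.078),.05),("candle",.02,(.426,.232),.05)):
    k=(s>110)&((h<18)|(h>170))&(abs(C[...,0]-c[0])<w)&(abs(C[...,1]-c[1])<w)&(C[...,2]>.004)
    c=max(cv2.findContours(k.astype(np.uint8),0,1)[0],key=cv2.contourArea)
    q=np.array([px2w("top",u[0],z=zz)[:2]*1000 for u in c],np.float32)
    print(n,[np.round(a,1).tolist() for a in cv2.minAreaRect(q)],cv2.minEnclosingCircle(q))
E
```

```text
top red_tin 0.76 [273.0, 154.0] 271 z [26. 41. 47.] med [603.  51.] rect [[582.5, 52.1], [42.8, 133.6], 88.2]
top green_tin 0.72 [285.0, 152.0] 237 z [20. 41. 47.] med [599.  10.] rect [[605.1, 11.9], [65.3, 39.3], 1.1]
top green_tin 0.71 [189.0, 280.0] 275 z [17. 36. 42.] med [195. 315.] rect [[194.5, 316.6], [37.7, 64.6], 1.6]
top chock 0.51 [297.0, 157.0] 183 z [ 6. 28. 33.] med [598. -25.] rect [[603.8, -25.2], [63.0, 34.9], 0.8]
top peach_candle 0.53 [216.0, 206.0] 159 z [19. 32. 37.] med [425. 233.] rect [[426.0, 233.3], [42.5, 41.7], 2.9]
side red_tin 0.76 [332.0, 204.0] 186 z [20. 40. 47.] med [598.  42.] rect [[610.1, 51.8], [65.7, 75.7], 70.7]
side green_tin 0.72 [337.0, 211.0] 260 z [14. 36. 45.] med [599.   0.] rect [[617.8, 11.9], [99.0, 54.8], 5.3]
side green_tin 0.5 [182.0, 190.0] 206 z [ 9. 33. 41.] med [191. 293.] rect [[191.6, 311.0], [73.9, 38.1], 88.8]
side chock 0.57 [344.0, 220.0] 255 z [ 8. 24. 31.] med [602. -33.] rect [[603.2, -26.2], [69.5, 39.3], 8.2]
side matches 0.45 [272.0, 219.0] 184 z [ 2. 14. 18.] med [419.  75.] rect [[420.6, 77.4], [42.3, 59.1], 21.5]
match [[443.4, 73.2], [0.0, 0.0], 0.0] ((443.3757629394531, 73.16738891601562), 9.999999747378752e-05)
candle [[428.4, 232.5], [42.2, 41.3], 46.9] ((427.5334777832031, 233.88909912109375), 22.31801986694336)
```

View pics/t6.png

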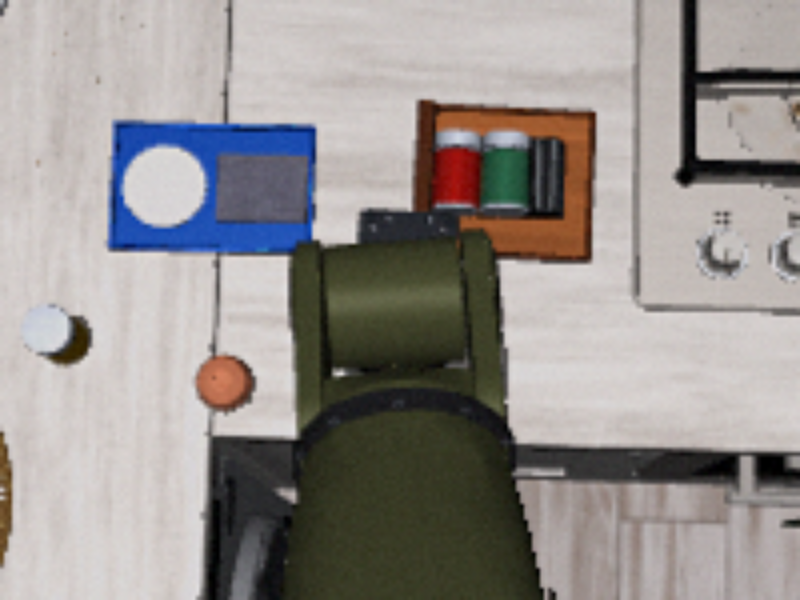

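Top crop: row red (457,170), green (505,173), chock (547,177) snug against each other; candle (225,382) free; matches hidden under the arm. Measure the matchbox from the first picture.

```bash
python3 - <<'E'
from h import *
for n,cc in(("top",(263,209)),("side",(273,219))):
    p=cv2.imread(f"pics/{n}0.png"); h,s,v=np.moveaxis(cv2.cvtColor(p,cv2.COLOR_BGR2HSV),-1,0)
    k=(s>110)&((h<12)|(h>170)); u,w=np.meshgrid(range(560),range(420)); k&=(abs(u-cc[0])<16)&(abs(w-cc[1])<13)
    k=cv2.morphologyEx(k.astype(np.uint8),cv2.MORPH_CLOSE,np.ones((3,3)))
    c=max(cv2.findContours(k,0,1)[0],key=cv2.contourArea)
    q=np.array([px2w(n,x[0],z=.015)[:2]*1000 for x in c],np.float32)
    print(n,[np.round(a,1).tolist() for a in cv2.minAreaRect(q)])
E
python3 go.py 422,78,60,114 422,78,4,114
```

```text
top [[421.6, 78.1], [33.9, 52.7], 28.0]
side [[418.9, 75.8], [38.6, 52.8], 29.0]
422,78,60,114 [-0.014, -0.038, 0.244] turn -0.0703
422,78,4,114 [-0.014, -0.038, 0.524] turn -0.0703
```

carry_out:
  motion:
    - [[-0.014, -0.038, 0.1], -0.02]
    - [[-0.014, -0.038, 0.2], -0.0813]
    - [[-0.014, -0.038, 0.25], -0.0813]
    - [[-0.014, -0.038, 0.3], -0.0813]
    - [[-0.014, -0.038, 0.4], -0.0813]
    - [[-0.014, -0.038, 0.5], -0.0813]
    - [[-0.014, -0.038, 0.53], -0.0813]
    - [[-0.014, -0.038, 0.53], -0.0813]
    - [[-0.014, -0.038, 0.53], -0.0813]
  hand: -0.2
  force: 8

```text
time_s: 25.3
ee_pos: [0.4223, 0.0782, 0.0035]
eef_rot: [3.141, 0.0, 2.059]
force: [-0.6, 0.6, 0.1]
grip_width: 0.0565
grip_force: 0.0
```

carry_out:
  motion:
    - [[0, 0, 0], 0]
    - [[0, 0, 0], 0]
    - [[0, 0, 0], 0]
    - [[0, 0, 0], 0]
    - [[0, 0, 0], 0]
    - [[0, 0, 0], 0]
  hand: 1

```text
time_s: 25.9
ee_pos: [0.4222, 0.0782, 0.0032]
eef_rot: [3.141, 0.0, 2.059]
force: [-1.3, 0.6, 6.9]
grip_width: 0.035
grip_force: 8.0
```

carry_out:
  motion:
    - [[0, 0, -0.2], 0]
    - [[0, 0, -0.4], 0]
    - [[0, 0, -0.5], 0]
    - [[0, 0, -0.5], 0]

```text
time_s: 26.3
ee_pos: [0.4232, 0.0783, 0.1053]
eef_rot: [3.137, 0.002, 2.059]
force: [0.6, 0.4, -1.6]
grip_width: 0.0347
grip_force: 8.0
```

```bash
python3 go.py 594,212,95,91
```

```text
594,212,95,91 [0.19, 1.067, 0.056] turn 0.0749
```

carry_out:
  motion:
    - [[0.04, 0.25, 0], 0.02]
    - [[0.08, 0.5, 0], 0.04]
    - [[0.15, 0.7, 0], 0.0749]
    - [[0.19, 0.9, 0], 0.0749]
    - [[0.19, 1, 0.05], 0.0749]
    - [[0.19, 1, 0.05], 0.0749]
    - [[0.19, 1, 0.05], 0.0749]
    - [[0.19, 1, 0.05], 0.0749]

```text
time_s: 27.1
ee_pos: [0.5801, 0.2049, 0.0925]
eef_rot: [-3.141, 0.0, 1.588]
force: [-0.2, 0.0, -0.7]
grip_width: 0.0352
grip_force: 8.0
```

```bash
python3 go.py 594,212,10,91; python3 - <<'E'
from h import *
p,d=camera("side"); cv2.imwrite("pics/s7.png",cv2.resize(p[110:230,230:390],(800,600)))
E
```

```text
594,212,10,91 [0.034, 0.07, 0.412] turn -0.0001
```

View pics/s7.png

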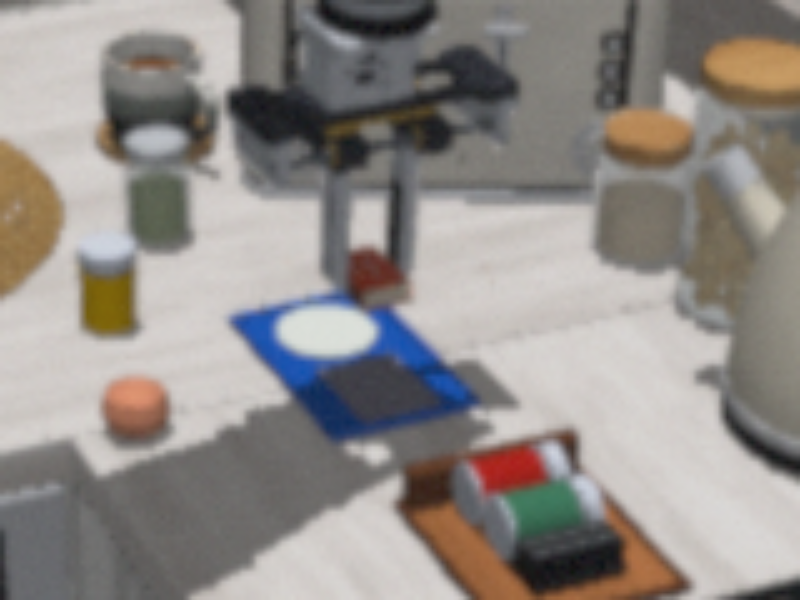

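Side crop: matchbox held level (375,278) above the grey pad (380,385); row in tray intact.

carry_out:
  motion:
    - [[0.034, 0.07, 0.12], 0]
    - [[0.034, 0.07, 0.24], 0]
    - [[0.034, 0.07, 0.34], 0]
    - [[0.034, 0.07, 0.4], 0]
    - [[0.034, 0.07, 0.412], 0]
    - [[0.034, 0.07, 0.414], 0]
    - [[0.034, 0.07, 0.414], 0]

```text
time_s: 27.85
ee_pos: [0.5952, 0.2126, 0.0112]
eef_rot: [3.14, -0.0, 1.588]
force: [-0.3, 0.4, -0.7]
grip_width: 0.0348
grip_force: 8.0
```

carry_out:
  motion:
    - [[0, 0, 0], 0]
    - [[0, 0, 0], 0]
    - [[0, 0, 0], 0]
    - [[0, 0, 0], 0]
    - [[0, 0, -0.1], 0]
    - [[0, 0, -0.3], 0]
    - [[0, 0, -0.45], 0]
    - [[0, 0, -0.45], 0]
  hand: -0.2

```text
time_s: 28.65
ee_pos: [0.5966, 0.2131, 0.1048]
eef_rot: [3.135, -0.002, 1.588]
force: [0.1, 0.1, 0.3]
grip_width: 0.0561
grip_force: 0.0
```

```bash
python3 go.py 427,233,80,90 427,233,8,90
```

```text
427,233,80,90 [0.114, -0.847, 0.118] turn 0.0028
427,233,8,90 [0.113, -0.849, 0.478] turn 0.0028
```

carry_out:
  motion:
    - [[0.03, -0.25, 0], 0.0028]
    - [[0.06, -0.5, 0], 0.0028]
    - [[0.1, -0.75, 0], 0.0028]
    - [[0.113, -0.848, 0], 0.0028]
    - [[0.113, -0.848, 0], 0.0028]
    - [[0.113, -0.848, 0], 0.0028]
  hand: -0.75
  force: 15

```text
time_s: 29.25
ee_pos: [0.425, 0.2323, 0.1]
eef_rot: [3.141, -0.0, 1.571]
force: [-0.2, -0.1, 0.8]
grip_width: 0.0827
grip_force: 0.0
```

```bash
python3 go.py 427,233,4,90
```

```text
427,233,4,90 [0.004, 0.01, 0.48] turn 0.0
```

carry_out:
  motion:
    - [[0.004, 0.01, 0.12], 0]
    - [[0.004, 0.01, 0.24], 0]
    - [[0.004, 0.01, 0.36], 0]
    - [[0.004, 0.01, 0.45], 0]
    - [[0.004, 0.01, 0.48], 0]
    - [[0.004, 0.01, 0.48], 0]
    - [[0.004, 0.01, 0.48], 0]

```text
time_s: 29.95
ee_pos: [0.4275, 0.233, 0.0046]
eef_rot: [3.141, -0.0, 1.57]
force: [-0.9, 0.2, -0.4]
grip_width: 0.082
grip_force: 0.0
```

carry_out:
  motion:
    - [[0, 0, 0], 0]
    - [[0, 0, 0], 0]
    - [[0, 0, 0], 0]
    - [[0, 0, 0], 0]
    - [[0, 0, 0], 0]
    - [[0, 0, 0], 0]
  hand: 1

```text
time_s: 30.55
ee_pos: [0.4269, 0.233, 0.0042]
eef_rot: [3.141, -0.0, 1.571]
force: [-0.2, -0.4, 2.0]
grip_width: 0.0446
grip_force: 15.0
```

carry_out:
  motion:
    - [[0, 0, -0.2], 0]
    - [[0, 0, -0.4], 0]
    - [[0, 0, -0.5], 0]
    - [[0, 0, -0.5], 0]

```text
time_s: 30.95
ee_pos: [0.4278, 0.2335, 0.1065]
eef_rot: [3.137, -0.002, 1.571]
force: [0.4, -0.1, -2.5]
grip_width: 0.0445
grip_force: 15.0
```

```bash
python3 go.py 592.8,293.5,104,91; python3 meas.py matches blue_tray;  python3 - <<'E'
from h import *
p,d=camera("side"); cv2.imwrite("pics/s8.png",cv2.resize(p[110:230,220:380],(800,600)))
E
```

```text
592.8,293.5,104,91 [0.3, 0.825, 0.016] turn -0.0028
top matches 0.76 [226.0, 154.0] 173 z [18. 22. 26.] med [593. 211.] rect [[592.2, 211.8], [35.2, 50.8], 1.4]
side matches 0.57 [305.0, 183.0] 135 z [ 9. 20. 25.] med [589. 203.] rect [[592.5, 208.9], [40.2, 63.3], 2.2]
side blue_tray 0.67 [298.0, 182.0] 706 z [ 2.  6. 10.] med [587. 265.] rect [[592.7, 253.5], [112.0, 183.4], 0.7]
```

View pics/s8.png

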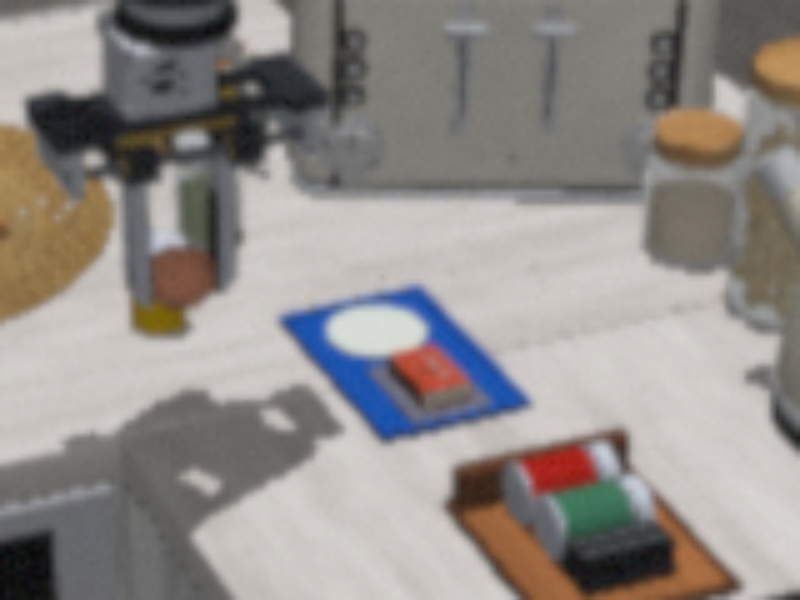

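Side crop: matchbox flat in the middle of the grey pad (430,378), candle held upright (183,275).

carry_out:
  motion:
    - [[0.09, 0.23, 0], 0]
    - [[0.18, 0.46, 0], -0.0028]
    - [[0.26, 0.69, 0], -0.0028]
    - [[0.3, 0.825, 0], -0.0028]
    - [[0.3, 0.825, 0], -0.0028]
    - [[0.3, 0.825, 0], -0.0028]
    - [[0.3, 0.825, 0], -0.0028]

```text
time_s: 32.0
ee_pos: [0.5909, 0.2927, 0.1036]
eef_rot: [-3.141, 0.0, 1.588]
force: [0.1, -1.0, -0.8]
grip_width: 0.0448
grip_force: 15.0
```

```bash
python3 go.py 593.5,294,11,91
```

```text
593.5,294,11,91 [0.006, 0.014, 0.463] turn 0.0
```

carry_out:
  motion:
    - [[0.006, 0.01, 0.12], 0]
    - [[0.006, 0.01, 0.24], 0]
    - [[0.006, 0.01, 0.36], 0]
    - [[0.006, 0.01, 0.43], 0]
    - [[0.006, 0.01, 0.455], 0]
    - [[0.006, 0.01, 0.465], 0]
    - [[0.006, 0.01, 0.465], 0]
    - [[0.006, 0.01, 0.465], 0]

```text
time_s: 32.8
ee_pos: [0.5942, 0.2943, 0.0122]
eef_rot: [3.14, -0.001, 1.588]
force: [1.4, 0.3, -1.1]
grip_width: 0.0446
grip_force: 15.0
```

carry_out:
  motion:
    - [[0, 0, 0], 0]
    - [[0, 0, 0], 0]
    - [[0, 0, 0], 0]
    - [[0, 0, 0], 0]
    - [[0, 0, -0.1], 0]
    - [[0, 0, -0.3], 0]
    - [[0, 0, -0.5], 0]
    - [[0, 0, -0.5], 0]
  hand: -0.5

```text
time_s: 33.6
ee_pos: [0.5959, 0.2951, 0.1174]
eef_rot: [3.133, -0.003, 1.588]
force: [0.2, 0.0, -0.1]
grip_width: 0.0703
grip_force: 0.0
```

carry_out:
  motion:
    - [[-0.2, -1, -0.3], 0]
    - [[-0.2, -1, -0.3], 0]
    - [[-0.2, -1, -0.3], 0]
    - [[-0.2, -1, -0.3], 0]
    - [[-0.2, -1, -0.3], 0]
    - [[-0.2, -1, -0.3], 0]
    - [[-0.2, -1, -0.3], 0]
    - [[-0.2, -1, -0.3], 0]

```text
time_s: 34.4
ee_pos: [0.3954, 0.2508, 0.1703]
eef_rot: [-3.141, 0.0, 1.588]
force: [-0.0, 1.0, -0.3]
grip_width: 0.0704
grip_force: 0.0
```

```bash
python3 meas.py matches peach_candle red_tin green_tin chock yellow_tin herb_jar; python3 - <<'E'
from h import *
p,d=camera("top"); cv2.imwrite("pics/t9.png",cv2.resize(p[110:260,130:330],(800,600)))
p,d=camera("side"); cv2.imwrite("pics/s9.png",cv2.resize(p[110:260,220:420],(800,600)))
E
```

```text
top matches 0.68 [226.0, 156.0] 161 z [17. 21. 25.] med [591. 213.] rect [[593.0, 211.6], [34.9, 50.3], 1.3]
top peach_candle 0.42 [197.0, 156.0] 140 z [28. 38. 44.] med [588. 293.] rect [[589.7, 295.4], [40.5, 38.6], 57.8]
top red_tin 0.6 [271.0, 154.0] 231 z [27. 41. 47.] med [602.  51.] rect [[604.0, 49.7], [63.1, 36.3], 1.7]
top green_tin 0.63 [285.0, 152.0] 250 z [21. 41. 47.] med [602.  10.] rect [[606.1, 8.9], [64.6, 39.7], 0.4]
top green_tin 0.55 [227.0, 153.0] 175 z [17. 21. 25.] med [592. 211.] rect [[592.9, 211.4], [35.0, 50.6], 1.7]
top chock 0.53 [298.0, 156.0] 201 z [ 7. 28. 33.] med [600. -24.] rect [[605.2, -25.1], [66.8, 35.1], 1.0]
top herb_jar 0.66 [138.0, 170.0] 311 z [ 9. 76. 82.] med [537. 469.] rect [[540.6, 475.5], [46.8, 49.0], 60.6]
top herb_jar 0.62 [288.0, 163.0] 1034 z [ 1.  6. 34.] med [583.   3.] rect [[604.8, 9.6], [149.7, 130.8], 88.7]
side matches 0.69 [298.0, 185.0] 671 z [ 1.  6. 11.] med [576. 247.] rect [[591.2, 251.0], [114.2, 180.4], 0.5]
side matches 0.58 [306.0, 187.0] 149 z [ 8. 19. 24.] med [591. 202.] rect [[594.0, 210.3], [60.7, 41.4], 89
[... 200 characters left out ...]
457.8, 359.6], [38.5, 30.3], 34.0]
side red_tin 0.45 [331.0, 205.0] 235 z [17. 39. 46.] med [594.  42.] rect [[612.5, 45.6], [85.6, 64.7], 3.6]
side green_tin 0.62 [338.0, 211.0] 242 z [16. 37. 45.] med [597.  -0.] rect [[604.2, 5.0], [66.3, 47.3], 1.5]
side green_tin 0.62 [180.0, 192.0] 219 z [ 7. 32. 41.] med [191. 295.] rect [[191.7, 313.9], [38.6, 77.0], 3.3]
side chock 0.73 [343.0, 222.0] 251 z [ 7. 22. 31.] med [599. -34.] rect [[604.9, -23.9], [68.8, 40.8], 0.3]
side yellow_tin 0.57 [250.0, 166.0] 217 z [ 6. 42. 67.] med [453. 356.] rect [[457.6, 363.6], [40.8, 37.5], 47.0]
side herb_jar 0.65 [262.0, 147.0] 263 z [ 5. 44. 81.] med [537. 459.] rect [[511.2, 406.8], [379.8, 44.7], 67.4]
```

View pics/t9.png

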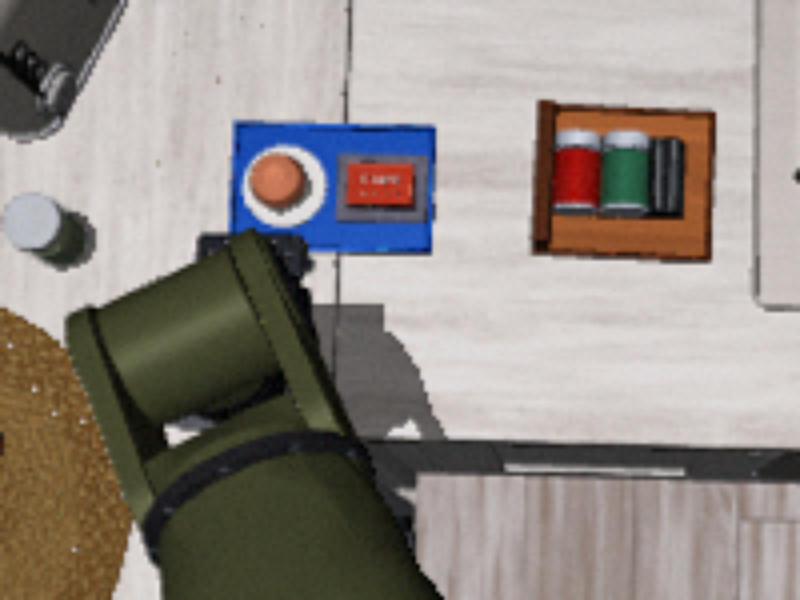

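View pics/s9.png

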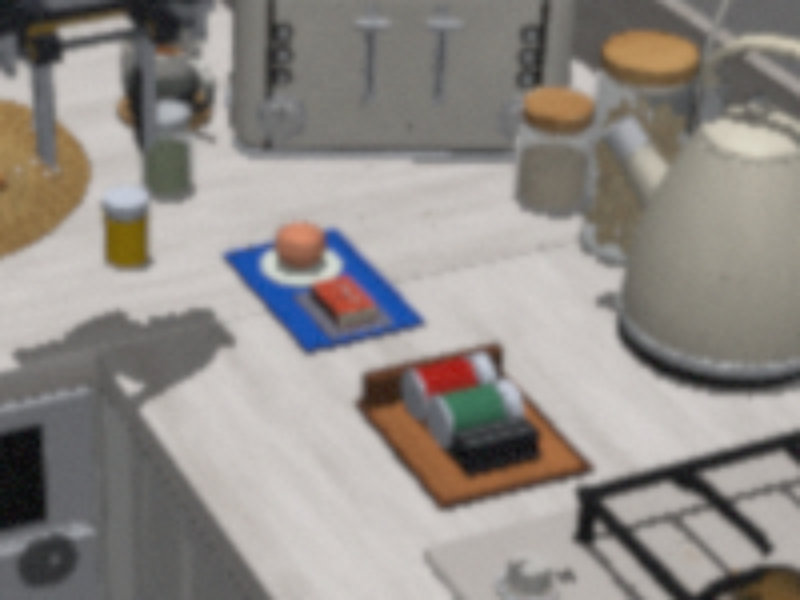

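Both kits look right. In the top crop the candle (278,180) is on the white pad, the matchbox (380,183) is square on the grey pad, and the row (577–667,173) is snug. The yellow tin and the jar have not moved.

```bash
python3 -c "
from station import ctrl
print(ctrl.hand_in())"
```

```text
the job is handed in; nothing more can be done
None
```

Both kits are made up and the job is handed in at about 35 s. The last camera check showed the red tin, green tin and chock snug against the stop, and the candle and matchbox centred on their pads. The yellow tin and herb jar were where they started. The hand-in call returned no verdict.

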